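# Take the battery cassette out of a test instrument

## Task

The portable test instrument lies on the bench with its back up. Slide the flat cover of its battery bay fully open, then pinch the cassette's two opposed side catches together and lift the cassette straight up out of the bay until its underside is at least 4 cm above the instrument's flat top. Finish while still holding the cassette up there by its pinched catches, upright and still, carried by nothing else; leave the cover open and the other things on the bench alone.

Things in the scene. Friction and masses are not known exactly. Their poses are not given: they have to be found in the camera images.
- instrument: Fixed grey housing, 180 x 160 mm, 80 mm high. Origin on the bench under the battery bay's centre; +x is the way the cover slides open, y across, z up. Spans x -52 to 128, y +-80, z 0 to 80 mm (its flat top), with two rails 6 mm high on the top at y = +-72 mm, beside the cover.
- bay (a point): Bay's centre at the level of the housing's flat top (80 mm above the bench). The bay is open on top over x +-36, y +-64 mm: a finger recess each side (|y| 23 to 64, floor 30 mm above the bench) and a middle well (|y| under 23, floor 8 mm above the bench) where the cassette stands. The well's lips lock the catches' barbs until both catches are pinched.
- cover (a joint): Slide of the flat grey cover plate (84 x 136 mm, 4 mm thick, lying at z 80 to 84 mm of the instrument) in m: 0 = over the bay, grows as it slides along the instrument's +x, 0.080 = fully open (end stop; the bay is then quite clear). Stays where it is left; about 2 N of drag. It starts between 0 and 0.025.
- cover_ridge (a point): Middle of the top of the cover's grip ridge, a dark bar standing across the cover's centre: 10 mm thick along the slide (x), 70 mm long (y), 14 mm high above the plate (its top is at z = 98 mm). It can be pushed on its side or pinched. In the instrument's frame it lies at x = joint value, y = 0.
- cassette: Loose black battery cassette, 68 (x) x 43 (y) x 68 mm high, 0.19 to 0.35 kg, upright in the well. Origin at the centre of its underside, axes as the instrument's; it starts at the bay's centre, 8 mm above the bench, with 1.5 to 2 mm play all round. Its top is 4 mm below the cover. Its cheeks lie 16 mm from its middle plane, so the catches stand proud of them even when pinched.
- catch_left (a joint): Travel of the sprung side catch on the cassette's +y side, in m: 0 = at rest (locked), grows as it is pressed inwards, 0.007 = on its stop. Spring 3 N at rest to 6.5 N at the stop; it frees the well's lip at 0.005 to 0.0065 and springs back when let go.
- catch_right (a joint): The same for the catch on the cassette's -y side.
- catch_left_face (a point): Centre of the left catch's ribbed upright outer face, 26 mm wide (x), 34 mm high (30 to 64 mm above the cassette's origin; this point at 47, so 55 mm above the bench when seated). The faces are 52 mm apart at rest, 38 mm pinched. 38 mm of free recess lies outside each face at rest; its floor is 25 mm below this point.
- catch_right_face (a point): The same on the -y side.
- screwdriver: Loose screwdriver lying beside the instrument on its +y side, about 0.2 m long; leave it alone. Origin under its middle.
- parts_tray: Loose steel tray 90 x 70 x 25 mm on the instrument's -y side; leave it alone. Origin under its centre.
- tape_roll: Loose white roll of tape lying flat, 64 mm across, 24 mm high, on the instrument's -y side; leave it alone. Origin under its centre.
Mind the look-alikes: they are no part of the job. Of the things that look like the cassette, the largest one is meant.

How it is judged:
By the outcome, as a careful person would: the job done as asked, in the order asked, and still so for the second after the job is handed in, while the arm keeps its last pose, push and grip.
It also fails if it takes over 40 s, if anything falls off the work surface, if the arm or the gripper's body presses on something with over 40 N, if the wrist force passes 120 N, or if a joint passes its speed limit or range.

## Robot

A 7-joint arm with a two-finger parallel gripper is mounted at the origin on the work surface. World frame = base frame: x ahead of the robot, y to its left, z up, the work surface at z = 0. Lengths are in m, angles in rad, forces in N, time in s.
With the tool pointing down it reaches from about 0.4 to 0.85 m from the base axis. Payload 6.9 kg.
Tool frame: the origin (TCP) lies midway between the tips of the shut fingers; the grasp point (between the pads) lies behind it (ctrl.pinch_z is the z of the grasp point in the tool frame, in m); z points along the fingers, y is the direction in which the jaws open and shut (so a half turn about z gives the same grasp; the last joint's range is limited). The gripper opens to 85 mm and grips with 20 to 120 N. Pads are 22 mm wide; open, the fingers measure 114 mm over their backs; the gripper's body (76 mm by 85 mm) begins 54 mm behind the grasp point. The pads swing forward as they close: fully open they stand 13 mm farther back than shut.
Start: joints at [-1.067, 0.507, -0.238, 1.5, 0.126, 1.149, -0.155], TCP at [0.242, 0.576, 0.231] pointing down, gripper open.
Joint ranges: [-3.08, 3.08], [-0.24, 2.05], [-1.43, 1.35], [0, 2.5], [-1.52, 4.66], [0.17, 1.96], [-2.89, 2.89]. Speed limits (rad/s): [2.39, 2.39, 3.14, 3.14, 3.14, 3.14, 3.14].

## Interface

Orientations are given as a unit quaternion [w, x, y, z].
In Python, from station import ctrl, get_state, vision, ticket, models gives the robot as it stands. Calls block until the motion is done:
- ctrl.movep(position, orientation): joint-space move of the TCP to a pose.
- ctrl.movel(position, frame=None, max_speed=0.15): straight line of the TCP; frame=None keeps the orientation; max_speed is the mean speed in m/s.
- ctrl.set_joints(angles): joint-space move.
- ctrl.ungrasp() and ctrl.close_gripper(force=None): open the fingers fully, or close them until they stop; force is the grip in N (None keeps the last).
- ctrl.pause(seconds).
- ctrl.ik(position, orientation): joint angles nearest the present ones, or None.
- get_state(): the state.
- vision.grab_frame(name): name is "scene" or "top"; returns (picture, depth): 420x560x3 uint8, blue, green, red; 420x560 float32, m along the optical axis (not along the pixel's ray), 0 where there is no reading.
- vision.camera_info(name): a dict with "mtx" (3x3 intrinsics, pixels), "R" (3x3) and "t" (3): a world point X has camera coordinates R X + t. Camera axes: x right, y down, z forward; pixel columns grow to the right and rows downward; lengths in m; the calibration is good to about 2 mm. A picture is of the moment at which its call begins. camera_info takes no time and is no camera call.
A pose or a line that the arm cannot do raises ctrl.Unreachable and nothing moves.
- ticket.close_job(): hands the job in, once; it reports no verdict.
Trained networks look in the newest picture that a camera, given by its name, has taken for a name from the list of things; names that differ only in an ending like _2 or _b are one class to them, and where a whole thing is asked for, a point or a joint stands for the part that bears it (a point fixed in the world has none). Each returns a list of dicts, best first, with "p" (0 to 1); they miss things now and then, are a little off and sometimes report something else, mostly with a low value. They report only what shows in the picture. A call takes as long as a camera call. They do not tell look-alikes from the thing itself.
- models.recognise(camera, target): "point" ([column, row] in pixels, amid what is visible of it).
- models.masks_of(camera, target): "mask" (420x560 bool, what is visible of it) and "point" ([column, row] in pixels, amid what is visible of it).
The state is a dict: "time": time; "qpos": joint angles; "qd": joint speeds; "tau": joint torques, N m; "tcp_pos": TCP position; "eef_rot": TCP orientation; "contact_force": force on the tool from outside, world axes, zero at the start; "wrist_torque": the same for the moment, N m; "width": finger opening in m.
Only numpy, scipy, OpenCV 4.12 (cv2) and the standard library are available. Lean on these libraries where they do the work, as an engineer would, in place of code of your own. Each camera call takes 0.05 s, during which the arm holds its last target.

## Working session

There is one attempt and no reset: what is moved stays moved. The work goes in short steps, each a Python script; the robot and the scene stay as the last script left them, time stands still between calls to the robot, and variables do not carry over. Pictures are saved under pics/ and viewed, and the job is handed in when it is done.

```bash
mkdir -p pics; ls; python3 - <<'E'
from station import ctrl, get_state, vision, ticket, models
import cv2,numpy as np
for n in ("scene","top"):
    p,d=vision.grab_frame(n); cv2.imwrite(f"pics/{n}0.png",p); np.save(f"pics/{n}0.npy",d)
    i=vision.camera_info(n); print(n,i)
    for t in("instrument","cover_ridge","cassette","cover","screwdriver","parts_tray","tape_roll"):
        print(t,[(np.round(r["point"],1).tolist(),round(r["p"],2)) for r in models.recognise(n,t)])
print(get_state(),ctrl.pinch_z)
E
```

```text
pics
scene {'mtx': array([[531.26930123,   0.        , 275.83338946],
       [  0.        , 531.26930123, 206.78299886],
       [  0.        ,   0.        ,   1.        ]]), 'R': array([[ 0.8618776 ,  0.50687882,  0.01551969],
       [ 0.33947208, -0.5539497 , -0.76019632],
       [-0.37673028,  0.66046468, -0.64950804]]), 't': array([-0.51750641, -0.11227763,  1.27561418])}
instrument [([197.7, 275.7], 0.8)]
cover_ridge [([190.8, 251.3], 0.98)]
cassette [([161.9, 212.6], 0.67), ([110.1, 250.2], 0.61), ([163.1, 248.4], 0.56), ([199.9, 276.9], 0.5)]
cover [([188.9, 253.3], 0.87)]
screwdriver [([228.1, 225.0], 0.87), ([197.0, 371.8], 0.66), ([191.0, 254.2], 0.34)]
parts_tray [([198.5, 275.8], 0.5)]
tape_roll [([197.4, 389.3], 0.81)]
top {'mtx': array([[437.35210435,   0.        , 277.54925332],
       [  0.        , 437.35210435, 195.18406434],
       [  0.        ,   0.        ,   1.        ]]), 'R': array([[ 0.02338627, -0.99950696,  0.02095028],
       [-0.9912744 , -0.02590269, -0.12924442],
       [ 0.12972337, -0.01774493, -0.99139143]]), 't': array([0.01040615, 0.55700899, 0.759
[... 296 characters left out ...]
.56)]
{'time': 0.8, 'qpos': array([-1.06744863,  0.50749507, -0.23760057,  1.50017506,  0.12568359,
        1.14890872, -0.15481396]), 'qd': array([-0.00225849, -0.00169372, -0.0001914 ,  0.00025043,  0.00045781,
       -0.00070428, -0.00120451]), 'tau': array([-7.25698792e-04, -6.20289660e+01, -2.18464382e+00, -2.49946100e+01,
        1.39756466e-02,  2.50848032e-03, -1.78549442e-05]), 'tcp_pos': array([0.24216447, 0.5761762 , 0.23128668]), 'eef_rot': array([-1.35451420e-05,  1.97637439e-01,  9.80275187e-01, -2.73975046e-06]), 'contact_force': array([-0.51847875, -0.69233461, -0.31538634]), 'wrist_torque': array([-0.00531157, -0.01769192, -0.00120825]), 'width': 0.08545711467948375} -0.0187
```

View pics/scene0.png

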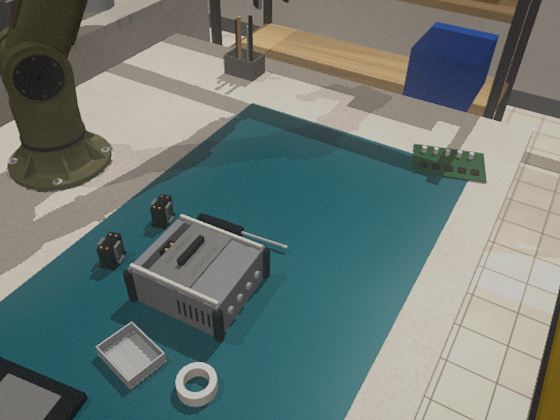

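View pics/top0.png

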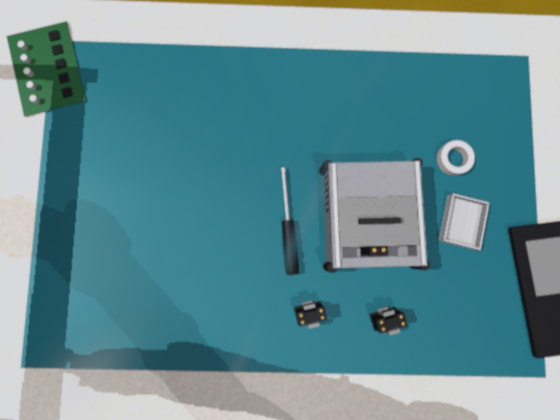

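```bash
cat > h.py <<'E'
from station import ctrl, get_state, vision, ticket, models
import cv2,numpy as np
def cloud(n,d):
    i=vision.camera_info(n);K=i["mtx"]
    v,u=np.mgrid[:420,:560]
    c=np.stack([(u-K[0,2])*d/K[0,0],(v-K[1,2])*d/K[1,1],d],-1)
    return (c-i["t"])@i["R"]
def proj(n,X):
    i=vision.camera_info(n);c=np.atleast_2d(X)@i["R"].T+i["t"];p=c@i["mtx"].T
    return p[:,:2]/p[:,2:]
E
python3 - <<'E'
from h import *
for n in("top","scene"):
    d=np.load(f"pics/{n}0.npy");W=cloud(n,d);p=cv2.imread(f"pics/{n}0.png")
    z=W[...,2]
    x,y=W[...,0],W[...,1]
    if n=="top": print("bench z",np.median(z[60:130,150:300][d[60:130,150:300]>0]), "zero frac",(d==0).mean())
    m=(d>0)&(z>0.07)&(z<0.11)
    k,l,s,c=cv2.connectedComponentsWithStats(m.astype(np.uint8))
    # component with largest area in bounds
    g=[(s[j,4],j) for j in range(1,k) if 0.3<x[l==j].mean()<0.75 and abs(y[l==j].mean())<.45]; print(sorted(g)[-3:])
    j=max(g)[1]; P=np.stack([x[l==j],y[l==j]],1).astype(np.float32)
    r=cv2.minAreaRect(P); print(n,r)
    for lo,hi in((.075,.0815),(.0815,.085),(.085,.088),(.092,.105)):
        q=m&(l==j)&(z>lo)&(z<hi); print(lo,hi,q.sum(),cv2.minAreaRect(np.stack([x[q],y[q]],1).astype(np.float32)), np.median(z[q]) if q.any() else 0)
p=cv2.imread("pics/top0.png")[140:290,270:480]; cv2.imwrite("pics/crop1.png",cv2.resize(p,None,fx=3.8,fy=3.8,interpolation=cv2.INTER_CUBIC))
E
```

```text
bench z 0.00012889699102864392 zero frac 0.003864795918367347
[(np.int32(9256), 1)]
top ((0.5235432982444763, -0.14596305787563324), (0.19448354840278625, 0.17553351819515228), 2.8594772815704346)
0.075 0.0815 4444 ((0.5238193273544312, -0.1468336284160614), (0.18016444146633148, 0.16131776571273804), 2.765282154083252) 0.07920382099748104
0.0815 0.085 3537 ((0.5240126848220825, -0.1464047133922577), (0.1782008707523346, 0.1579110026359558), 2.6798596382141113) 0.0832816016097007
0.085 0.088 717 ((0.5235338807106018, -0.14628776907920837), (0.1746065616607666, 0.1510562300682068), 2.816812515258789) 0.0857085430736292
0.092 0.105 254 ((0.5104103088378906, -0.14664191007614136), (0.01015709899365902, 0.07004856318235397), 2.7606849670410156) 0.09700346685305328
[(np.int32(7493), 10)]
scene ((0.5269473791122437, -0.14907613396644592), (0.19725461304187775, 0.17832784354686737), 3.126197099685669)
0.075 0.0815 2532 ((0.5269400477409363, -0.1493579000234604), (0.1852959543466568, 0.16094516217708588), 3.228651762008667) 0.0802207893236346
0.0815 0.085 2345 ((0.5276275873184204, -0.14976495504379272), (0.18043576180934906, 0.15930350124835968), 2.9443719387054443) 0.08340583152029754
0.085 0.088 1715 ((0.5272760391235352, -0.1482122242450714), (0.1770552396774292, 0.15435156226158142), 2.323007583618164) 0.08596824246648284
0.092 0.105 241 ((0.5136931538581848, -0.14972460269927979), (0.014032538048923016, 0.07060620933771133), 3.2797019481658936) 0.09829489518941005
```

View pics/crop1.png

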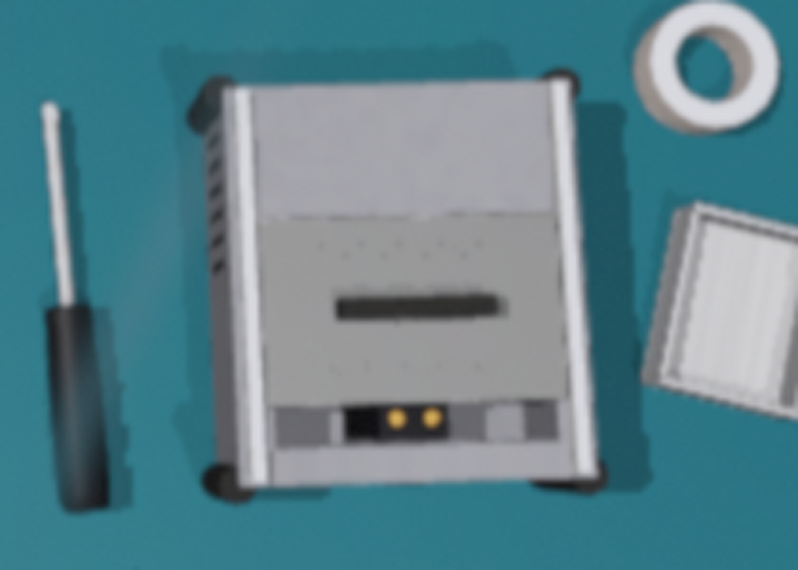

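```bash
cat >> h.py <<'E'
YAW=np.radians(2.85); O=np.array([0.4875,-0.1499])
def w(x,y,z,yaw=None,o=None):
    a=YAW if yaw is None else yaw; o=O if o is None else o
    return np.array([o[0]+x*np.cos(a)-y*np.sin(a),o[1]+x*np.sin(a)+y*np.cos(a),z])
a=np.pi/2+YAW/2; Q=np.array([0,np.cos(a),np.sin(a),0])
a2=YAW/2; Q2=np.array([0,np.cos(a2),np.sin(a2),0])
def st(m=""):
    s=get_state(); print(m,round(s["time"],2),np.round(s["tcp_pos"],4),"F",np.round(s["contact_force"],1),"w",round(s["width"],4)); return s
E
python3 - <<'E'
from h import *
for q in(Q,Q2):
    j=ctrl.ik(w(0,0,.2),q); print(None if j is None else np.round(j,2))
ctrl.close_gripper(30)
st("closed")
ctrl.movep(w(-.004,0,.13),Q); st("above")
ctrl.movel(w(-.004,0,.089),max_speed=.1); st("down")
p,d=vision.grab_frame("scene"); cv2.imwrite("pics/c2.png",cv2.resize(p[180:360,80:300],None,fx=3.3,fy=3.3))
p,d=vision.grab_frame("top"); cv2.imwrite("pics/c3.png",cv2.resize(p[140:290,270:480],None,fx=3.3,fy=3.3))
E
```

```text
[ 0.12  0.36  0.18  1.85 -0.08  0.94  1.96]
[-0.21  0.43  0.67  1.85 -0.32  0.97 -0.92]
closed 1.57 [0.2421 0.5762 0.2313] F [0.7 0.4 0.6] w -0.0005
above 4.29 [ 0.4839 -0.1493  0.13  ] F [-0.4 -0.   0.5] w -0.0
down 4.85 [ 0.4837 -0.1499  0.0891] F [-0.3  1.1 -0.2] w 0.0
```

View pics/c2.png

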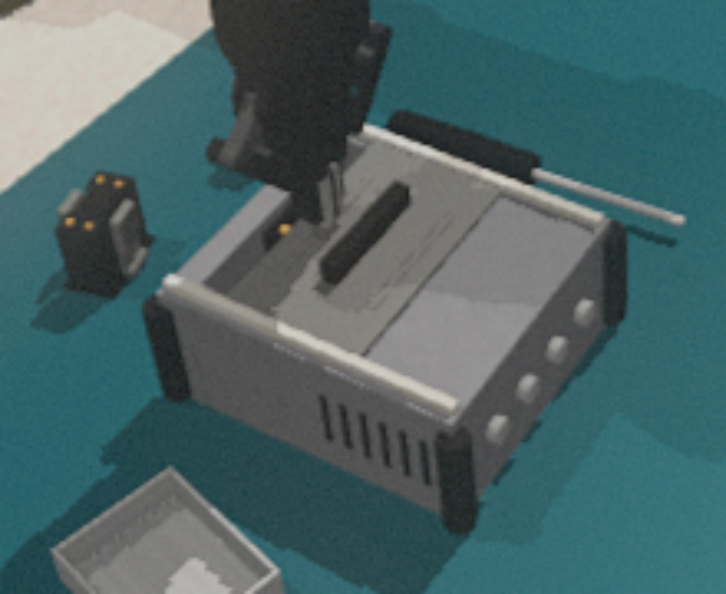

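View pics/c3.png

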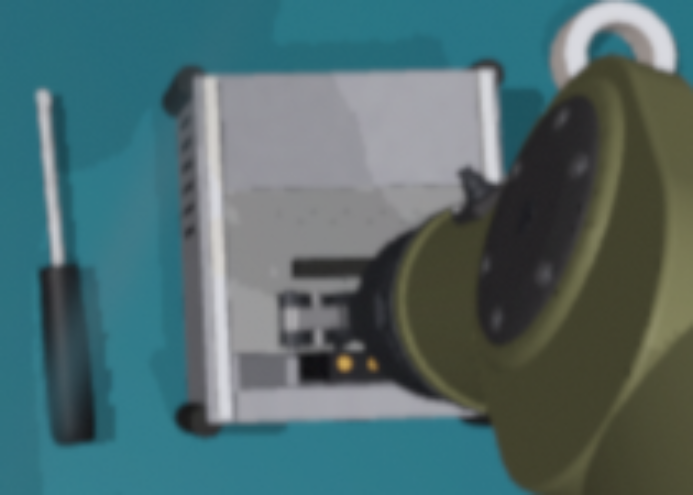

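The closed fingers stand on the plate's bay side, right behind the ridge (scene crop ~(325,210)) and about mid-length. Now I push.

```bash
python3 - <<'E'
from h import *
ctrl.movel(w(.03,0,.089),max_speed=.06); st()
ctrl.movel(w(.058,0,.089),max_speed=.06); st()
u=np.array([np.cos(YAW),np.sin(YAW)])
x=.058
while x<.078:
    x+=.0015; ctrl.movel(w(x,0,.089),max_speed=.03); s=st(round(x,4))
    if -(s["contact_force"][:2]@u)>9: break
E
```

```text
5.67 [ 0.5177 -0.1483  0.0888] F [-0.2 -0.6  0.5] w 0.0001
 6.28 [ 0.5461 -0.1469  0.089 ] F [-0.9 -0.4  0.5] w -0.0001
0.0595 6.53 [ 0.547  -0.1469  0.0891] F [ 0.5  0.4 -0.1] w 0.0002
0.061 6.78 [ 0.5482 -0.1469  0.089 ] F [-1.4 -0.1  1.3] w -0.0003
0.0625 7.03 [ 0.5498 -0.1469  0.089 ] F [-1.8 -0.2  0.5] w 0.0
0.064 7.28 [ 0.5515 -0.1468  0.089 ] F [-1.3 -0.6  0.6] w 0.0
0.0655 7.53 [ 0.5518 -0.1467  0.0888] F [-4.8 -0.6  2.5] w 0.0005
0.067 7.78 [ 0.5519 -0.1467  0.0887] F [-9.1 -0.7  5.9] w -0.0003
```

```bash
python3 - <<'E'
from h import *
ctrl.movel(w(.055,0,.089),max_speed=.06)
ctrl.movel(w(.03,0,.15),max_speed=.12)
ctrl.movep(w(.0,.22,.2),Q);ctrl.ungrasp(); st()
for n in("scene","top"):
    p,d=vision.grab_frame(n); np.save(f"pics/{n}4.npy",d); cv2.imwrite(f"pics/{n}4.png",p)
    print(n,[(t,[(np.round(r["point"],1).tolist(),round(r["p"],2)) for r in models.recognise(n,t)]) for t in("cassette","catch_left_face","catch_right_face")])
s=cv2.imread("pics/scene4.png")[190:350,100:300];cv2.imwrite("pics/c5.png",cv2.resize(s,None,fx=3.6,fy=3.6))
s=cv2.imread("pics/top4.png")[140:290,270:480];cv2.imwrite("pics/c6.png",cv2.resize(s,None,fx=3.8,fy=3.8))
for n in("top","scene"):
    d=np.load(f"pics/{n}4.npy");W=cloud(n,d);x,y,z=W[...,0],W[...,1],W[...,2]
    m=(d>0)&(z<.105)&(x>.4)&(x<.68)&(y>-.26)&(y<-.04)
    for lo,hi in((.075,.0815),(.0815,.085),(.07,.09),(.092,.103)):
        q=m&(z>lo)&(z<hi); print(n,lo,hi,q.sum(),cv2.minAreaRect(np.stack([x[q],y[q]],1).astype(np.float32)))
    # cassette top z~.076, catches
    X=(x-O[0])*np.cos(YAW)+(y-O[1])*np.sin(YAW); Y=-(x-O[0])*np.sin(YAW)+(y-O[1])*np.cos(YAW)
    b=m&(abs(X)<.045)&(abs(Y)<.07)&(z<.0785)&(z>.071)&(abs(Y)<.04)
    for k in(b,): print("cas", k.sum(), [np.round(np.percentile(v[k],[2,50,98]),4) for v in(X,Y,z)])
    b=m&(abs(X)<.045)&(abs(Y)<.07)&(z<.05)
    print("recess", b.sum(), [np.round(np.percentile(v[b],[1,50,99]),4) for v in(X,Y,z)])
E
```

```text
10.53 [0.4766 0.0699 0.2   ] F [ 0.2  0.2 -0. ] w 0.0857
scene [('cassette', [([171.7, 258.2], 0.9), ([161.3, 212.4], 0.66), ([109.7, 251.5], 0.61)]), ('catch_left_face', [([119.1, 251.0], 0.47), ([186.0, 247.0], 0.4)]), ('catch_right_face', [([171.2, 265.4], 0.68)])]
top [('cassette', [([387.0, 319.6], 0.65), ([371.0, 236.6], 0.61), ([317.1, 311.6], 0.44)]), ('catch_left_face', [([464.4, 220.0], 0.72)]), ('catch_right_face', [([393.1, 332.1], 0.44)])]
top 0.075 0.0815 2575 ((0.523931622505188, -0.1468261182308197), (0.18026991188526154, 0.16127057373523712), 2.9539361000061035)
top 0.0815 0.085 3388 ((0.5232589840888977, -0.14578360319137573), (0.17847390472888947, 0.15919174253940582), 2.5239627361297607)
top 0.07 0.09 7339 ((0.523646891117096, -0.1457405686378479), (0.1947370171546936, 0.17611362040042877), 2.878225564956665)
top 0.092 0.103 253 ((0.5657671689987183, -0.14384162425994873), (0.010111112147569656, 0.06941693276166916), 3.235874891281128)
cas 800 [array([-0.0425, -0.0033,  0.0344]), array([-0.0238,  0.002 ,  0.0266]), array([0.0714, 0.0752, 0.0782])]
recess 1817 [arr
[... 156 characters left out ...]
21295547485), (0.18901540338993073, 0.16741973161697388), 4.288789749145508)
scene 0.0815 0.085 1922 ((0.5275851488113403, -0.14997929334640503), (0.18048273026943207, 0.15976658463478088), 2.6334869861602783)
scene 0.07 0.09 6198 ((0.5277067422866821, -0.1487850546836853), (0.19707812368869781, 0.17735815048217773), 2.6321470737457275)
scene 0.092 0.103 243 ((0.5696456432342529, -0.14579148590564728), (0.012313545681536198, 0.0718080997467041), 2.6877634525299072)
cas 640 [array([-0.0357, -0.0034,  0.0332]), array([-0.029 , -0.0025,  0.0266]), array([0.0714, 0.0762, 0.0784])]
recess 508 [array([-0.0364, -0.0189,  0.0145]), array([-0.0363, -0.0143,  0.0656]), array([0.0221, 0.0381, 0.0496])]
```

View pics/c5.png

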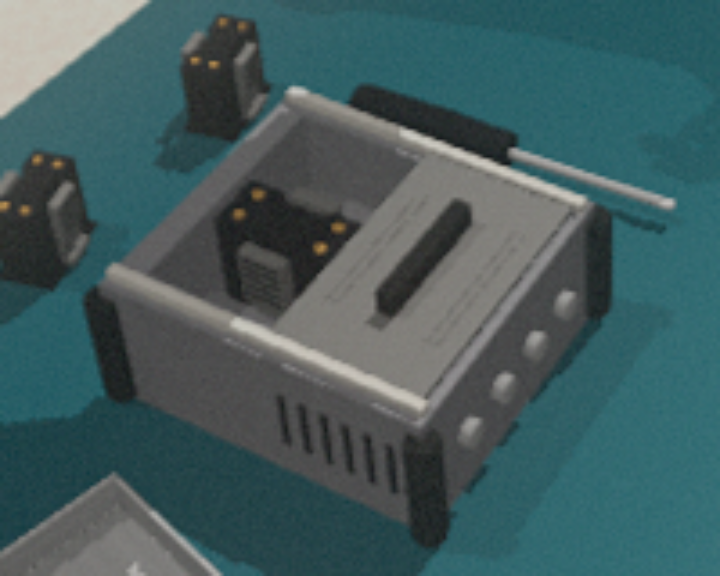

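View pics/c6.png

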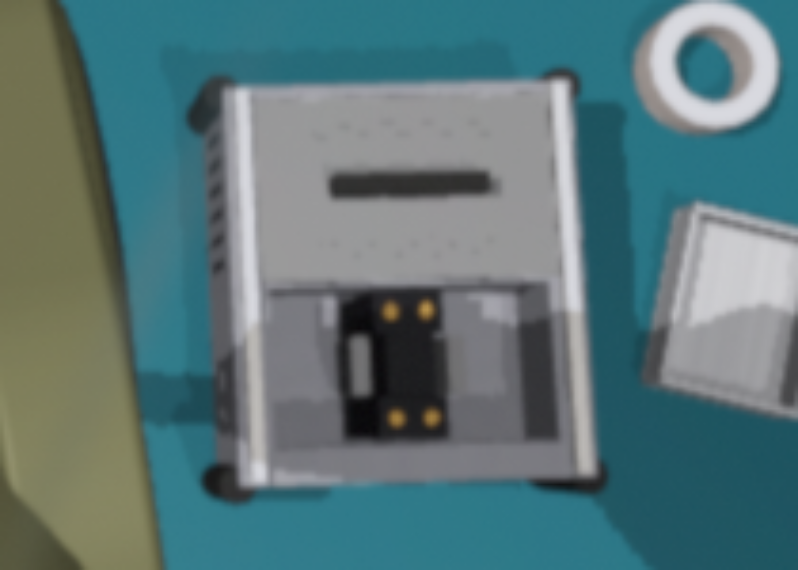

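The cover is fully open: the ridge travelled to 0.080 in the top-camera frame, and the stop was felt at that point. The seated cassette is clear in top crop (395,365), with both catches accessible. I descend over it and pinch.

```bash
python3 - <<'E'
from h import *
ctrl.movep(w(0,0,.14),Q); st()
ctrl.movel(w(0,0,.07),max_speed=.1); st("mid")
ctrl.movel(w(0,0,.037),max_speed=.06); st("down")
p,d=vision.grab_frame("scene"); cv2.imwrite("pics/c7.png",cv2.resize(p[150:350,100:300],None,fx=3,fy=3))
E
```

```text
11.83 [ 0.488  -0.1484  0.1402] F [-0.8 -0.1  0.2] w 0.0855
mid 12.68 [ 0.4879 -0.1497  0.0704] F [-0.1 -0.6  0.8] w 0.0852
down 13.38 [ 0.4874 -0.1499  0.0368] F [-0.3 -0.1 -0.4] w 0.0853
```

View pics/c7.png

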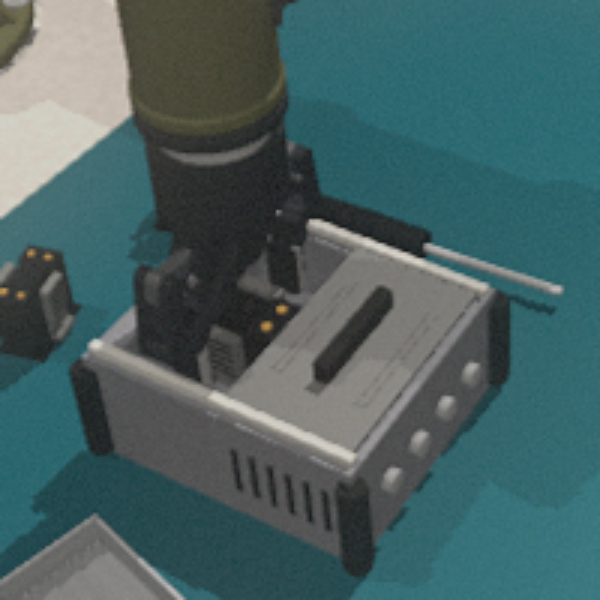

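Both fingers stand in the recesses either side of the cassette with no contact force. Pinching now.

```bash
python3 - <<'E'
from h import *
ctrl.close_gripper(40); ctrl.pause(.2); s=st("closed"); print(s["wrist_torque"])
p,d=vision.grab_frame("scene"); cv2.imwrite("pics/c8.png",cv2.resize(p[150:350,100:300],None,fx=3,fy=3))
E
```

```text
closed 14.18 [ 0.4879 -0.1497  0.0382] F [-2.4  2.2 12.5] w 0.0355
[ 0.32388831  0.50615706 -0.04219061]
```

View pics/c8.png

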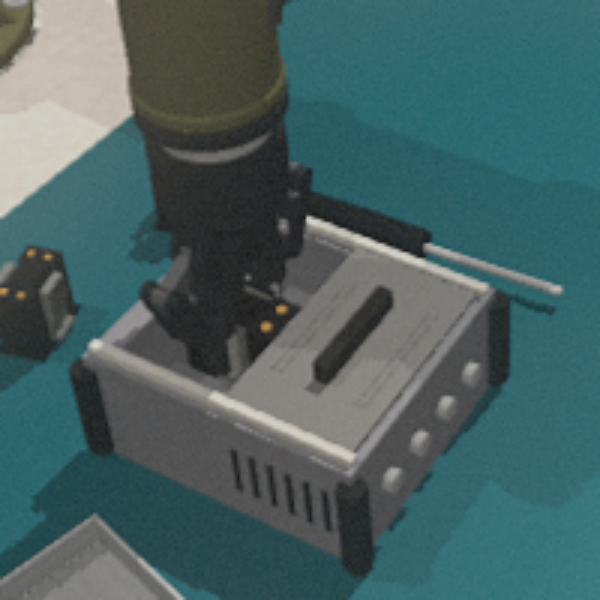

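```bash
python3 - <<'E'
from h import *
p,d=vision.grab_frame("scene"); np.save("pics/s9.npy",d); cv2.imwrite("pics/s9.png",p)
cv2.imwrite("pics/c9.png",cv2.resize(p[225:295,135:215],None,fx=8,fy=8,interpolation=cv2.INTER_CUBIC))
W=cloud("scene",d)
for r in range(255,276,3):
    print(r,[tuple(np.round(1000*np.array([ (q[0]-O[0])*np.cos(YAW)+(q[1]-O[1])*np.sin(YAW), -(q[0]-O[0])*np.sin(YAW)+(q[1]-O[1])*np.cos(YAW), q[2]])).astype(int).tolist()) for q in W[r,158:188:2]])
st()
E
```

```text
255 [(12, -65, 130), (13, -61, 127), (14, -58, 125), (13, -53, 120), (13, -48, 116), (0, -29, 92), (2, -27, 91), (10, -30, 97), (13, -29, 99), (14, -25, 95), (15, -21, 92), (7, -7, 76), (10, -5, 75), (15, -5, 77), (18, -4, 78)]
258 [(5, -59, 114), (11, -60, 118), (12, -57, 116), (13, -54, 114), (14, -50, 111), (12, -43, 104), (8, -34, 93), (10, -31, 91), (13, -30, 92), (14, -26, 89), (13, -20, 83), (11, -12, 74), (14, -11, 75), (18, -10, 76), (21, -8, 76)]
261 [(-7, -48, 92), (-3, -48, 93), (10, -56, 107), (15, -57, 110), (13, -51, 104), (14, -47, 100), (14, -42, 96), (9, -31, 83), (13, -31, 86), (14, -27, 82), (12, -20, 75), (12, -15, 70), (17, -15, 73), (23, -17, 77), (25, -15, 76)]
264 [(-34, -22, 45), (-33, -18, 43), (2, -49, 90), (7, -49, 92), (14, -52, 98), (14, -48, 94), (14, -43, 90), (8, -31, 76), (8, -27, 71), (11, -25, 71), (12, -21, 68), (14, -18, 67), (17, -16, 66), (22, -17, 70), (25, -15, 69)]
267 [(-35, -22, 38), (-36, -17, 32), (-31, -17, 34), (-27, -15, 35), (-19, -18, 42), (-3, -31, 62), (2, -31, 65), (7, -32, 68), (9, -28, 66), (11, -26, 65), (12, -23, 62), (13, -18, 59), (15, -15, 57), (20, -15, 59), (26, -17, 64)]
270 [(-34, -25, 33), (-35, -19, 26), (-35, -14, 22), (-27, -17, 29), (-22, -17, 32), (-4, -31, 54), (0, -30, 55), (4, -30, 57), (8, -28, 58), (8, -24, 54), (12, -23, 54), (13, -20, 52), (15, -17, 50), (41, -41, 87), (42, -38, 84)]
273 [(-31, -29, 30), (-29, -26, 29), (-25, -26, 30), (-21, -25, 31), (-24, -17, 22), (-20, -15, 23), (-15, -15, 25), (4, -30, 50), (6, -28, 48), (8, -25, 47), (10, -23, 46), (12, -20, 44), (40, -46, 84), (43, -45, 84), (47, -44, 86)]
 14.28 [ 0.4879 -0.1497  0.0382] F [-1.8  1.7 14. ] w 0.0358
```

View pics/c9.png

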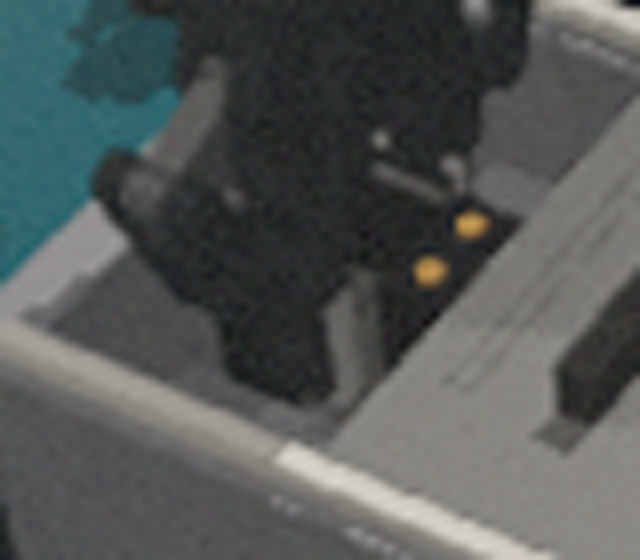

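The near pad lies on the catch (light strip at (355,330)), roughly centred. I lift slowly and watch the force.

```bash
python3 - <<'E'
from h import *
for z in(.040,.043,.047,.055):
    ctrl.movel(w(0,0,z),max_speed=.02); s=st(z)
    if s["contact_force"][2]<-15: break
p,d=vision.grab_frame("scene"); cv2.imwrite("pics/s10.png",cv2.resize(p[150:350,100:300],None,fx=3,fy=3))
E
```

```text
0.04 14.57 [ 0.4874 -0.1499  0.0399] F [ 0.6  0.7 -2.1] w 0.0348
0.043 14.88 [ 0.4875 -0.1499  0.043 ] F [ 1.   0.2 -2.1] w 0.035
0.047 15.22 [ 0.4876 -0.1499  0.0472] F [ 0.  -1.1 -2.3] w 0.0348
0.055 15.78 [ 0.4876 -0.1499  0.0551] F [ 0.3 -0.1 -1.8] w 0.0349
```

View pics/s10.png

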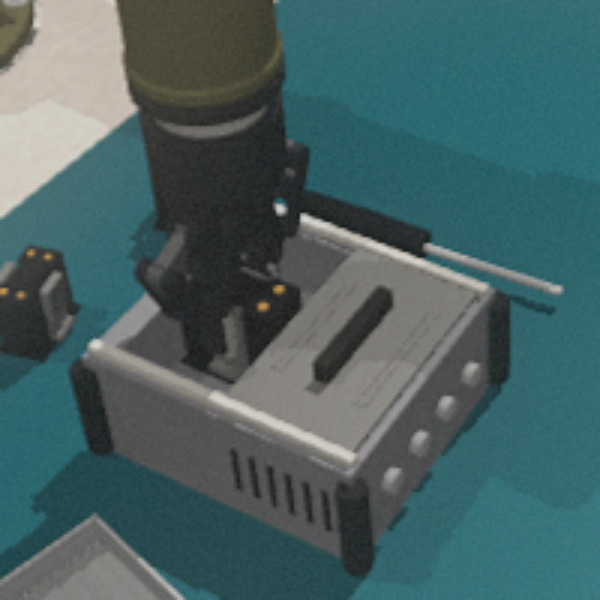

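The cassette rises with the fingers and the load is about 2 N, its weight. I carry on up.

```bash
python3 - <<'E'
from h import *
ctrl.movel(w(0,0,.11),max_speed=.05); st()
ctrl.movel(w(0,0,.185),max_speed=.05); st()
ctrl.pause(.5); st()
for n in("scene","top"):
    p,d=vision.grab_frame(n); np.save(f"pics/{n}11.npy",d); cv2.imwrite(f"pics/{n}11.png",p)
m=[(r["mask"],r["p"],r["point"]) for r in models.masks_of("top","cassette")]; print([(b,c) for a,b,c in m])
vision.grab_frame("scene"); m=models.masks_of("scene","cassette")
d=np.load("pics/scene11.npy");W=cloud("scene",d)
for r in m:
    k=r["mask"]&(d>0); q=W[k]; print(r["p"],r["point"],k.sum(),np.round(np.percentile(q,[2,50,98],axis=0),3).tolist())
cv2.imwrite("pics/c11.png",cv2.resize(cv2.imread("pics/scene11.png")[130:330,90:290],None,fx=3,fy=3))
st()
E
```

```text
17.07 [ 0.4873 -0.1498  0.1097] F [ 0.3  0.6 -2.4] w 0.0349
 18.73 [ 0.4873 -0.1499  0.1847] F [ 0.1  0.3 -1.7] w 0.035
 19.23 [ 0.4875 -0.1499  0.185 ] F [-0.   0.4 -1.6] w 0.0348
[(0.95, [385.1, 317.2]), (0.93, [308.2, 312.4]), (0.87, [385.7, 243.2])]
0.91 [175.4, 209.9] 1370 [[0.459, -0.172, 0.158], [0.511, -0.164, 0.19], [0.524, -0.134, 0.225]]
0.68 [108.1, 252.2] 800 [[0.325, -0.207, 0.004], [0.349, -0.186, 0.04], [0.361, -0.155, 0.053]]
 19.48 [ 0.4875 -0.1499  0.185 ] F [ 0.6 -0.1 -2.2] w 0.0347
```

View pics/c11.png

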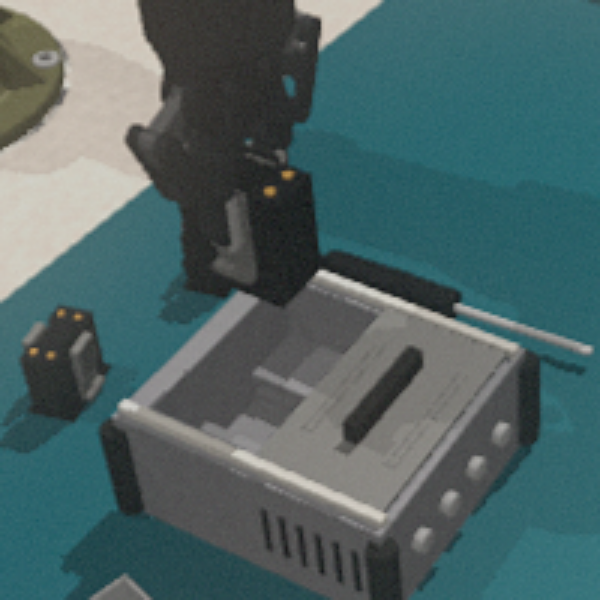

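View pics/top11.png

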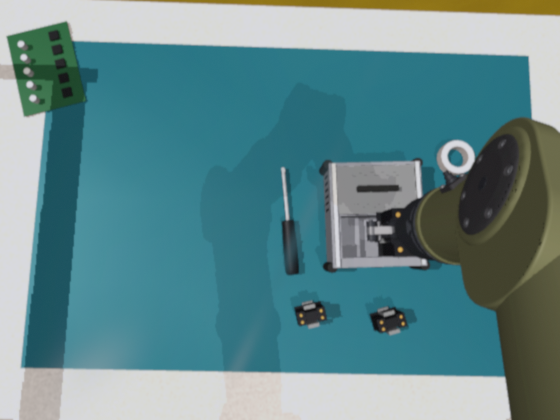

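```bash
python3 - <<'E'
from h import *
s=st(); print(np.abs(s["qd"]).max()); ticket.close_job()
E
```

```text
19.48 [ 0.4875 -0.1499  0.185 ] F [ 0.6 -0.1 -2.2] w 0.0347
0.0017726170686809717
the job is handed in; nothing more can be done
```

The job is done and was handed in at 19.5 s of the 40 s. I pushed the cover to its end stop, pinched both catches with a 40 N grip, and lifted the cassette straight up, where the gripper still holds it.

**Last checks**
- **Cover:** it is fully open. The ridge is at about 0.080 m, and I felt the end stop there at about 9 N.
- **Cassette height:** its underside is at about z = 0.156 m, about 7.6 cm above the instrument's flat top.
- **Cassette hold:** it looks upright. The load is a steady 2 N or so, about the cassette's weight, and the arm is still.
- **Other things on the bench:** in the last top view the screwdriver, the look-alikes and the part of the tape roll that showed looked unmoved. The arm hid the parts tray there.

**Disagreements**
- **Camera offset:** the two cameras put the instrument about 3 mm apart. I used the average, and the end-stop contact agreed with it along the slide.
- **Finger opening:** it reads about 35 mm, not the 38 mm given for pinched catches. I put that down to pads giving under the grip. I didn't confirm the cause, but the cassette came free without resistance.

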